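# Open the worn combination cash drawer

### The arm

A 6-joint arm with a two-finger parallel gripper is mounted at the origin on a cart in front of the work surface, level with it; the furniture and walls round the work are solid. World frame = base frame: x ahead of the robot, y to its left, z up, the work surface at z = 0. Lengths are in m, angles in rad, forces in N, time in s.
With the tool pointing down it reaches from about 0.325 to 0.925 m from the base axis. Payload 3.1 kg.
Tool frame: the origin (TCP) lies midway between the tips of the shut fingers; the grasp point (between the pads) lies 19 mm behind it (env.grasp_offset is the z of the grasp point in the tool frame, in m); z points along the fingers, y is the line along which they close (so a half turn about z gives the same grasp; the last joint's range is limited). The gripper opens to 85 mm and grips with 20 to 120 N. Pads are 22 mm wide; open, the fingers measure 114 mm over their backs; the gripper's body (76 mm by 85 mm) begins 54 mm behind the grasp point. The pads swing forward as they close: fully open they stand 13 mm farther back than shut.
Start: joints at [1.22, 0.217, 1.613, -0, 1.311, -0.112], TCP at [0.148, 0.607, 0.231] pointing down, gripper open.
Joint ranges: [-2.75, 2.75], [-0.78, 2.1], [0.31, 2.55], [-1.13, 4.27], [0.13, 2.63], [-2.58, 2.58]. Speed limits (rad/s): [2.79, 2.79, 3.14, 3.14, 3.14, 3.14].

### API

Orientations are given as a rotation vector (axis times angle).
In Python, from rig import env gives the robot as it stands. The module is installed in compiled form; this text tells all that it offers.
- The arm moves only by the shell command python3 -m pendant 'ROWS' [FORCE]. ROWS is JSON, a list of rows, each a list of 3 entries, a list of its own where there are three numbers: the shift along the tool's x, y, z in cm, then the turn, a rotation vector about the tool's x, y, z in degrees, then the closure, from -1 (fully open) to 1 (shut), so that 0 is half open. In form: [[[x, y, z], [rx, ry, rz], fingers], ...]. A call has 1 to 12 rows; each row is the pose to reach, as a shift and turn from the pose commanded when the call began, along the tool's axes at that moment; what a row does not reach only later rows make up. A row lasts 1/8 s, in which the tool goes at most 62.5 mm and 10.7 degrees, less where a joint would pass 70% of its speed; a pose out of reach is approached as far as the arm can. A call with a gripper value outside its range is refused whole. The fingers move at their own pace and stop on an object; FORCE is the grip in N (left out, the last holds). Time passes only in rows, so rows that repeat a pose let the fingers close. It gives the time, the measured TCP pose, the force, the opening and the grip force at its end, in the units of the state.
- env.sense(): the state, without advancing time (a new reading comes with each control period).
- env.camera(name): name is "scene" or "top" or "wrist"; returns (picture, depth): 400x640x3 uint8, red, green, blue; 400x640 float32, m along the optical axis (not along the pixel's ray), 0 where there is no reading.
- env.camera_info(name): a dict with "vfov" (degrees; the focal length in pixels is half the picture's height over the tangent of half this angle, whatever the lens; pixels are square), "cx", "cy" (the principal point, pixels), "k1" (the pictures are not rectified: a ray, as slopes to the right and down, at radius r is drawn at 1 + k1 r^2 times it, then the intrinsics apply), "position" and "orientation" of the camera in the world; the wrist camera has in their place "mount" (4x4, takes a point from camera to tool coordinates, whose origin is the TCP and whose axes are the flange's). Camera axes: x right, y down, z forward; pixel columns grow to the right and rows downward; lengths in m; the calibration is good to about 2 mm. A picture is of the moment at which its call begins: read the wrist's pose just before it. camera_info takes no time and is no camera call.
- env.close_job(): hands the job in; it is judged then, once.
The state is a dict: "time": time; "joint_pos": joint angles; "qd": joint speeds; "tau": joint torques, N m; "ee_pos": TCP position; "eef_rot": TCP orientation; "wrist_force": force on the tool from outside, world axes, zero at the start; "torque": the same for the moment, N m; "grip_width": finger opening in m; "grasp_force": force on a finger pad.
Only numpy, scipy, OpenCV 4.12 (cv2) and the standard library are available. Lean on these libraries where they do the work, as an engineer would, in place of code of your own. Each camera call takes 0.05 s, during which the arm holds its last target. There are 200 camera calls.

### The job

Open the shop's cash drawer: its code is 3 on the left dial and 5 on the right dial. The lock is worn and each wheel catches late: turn the left dial counter-clockwise to its number and slowly on past it until you feel it catch, then the right dial clockwise in the same way so that the bolt springs clear, and never force the lock. Then pull the drawer out most of the way, let go of it, and leave the tools lying around undisturbed.

Things in the scene. Friction and masses are not known exactly. Their poses are not given: they have to be found in the camera images.
- cash_unit: Grey steel cash drawer unit screwed to the table: 170 mm deep (x), 240 wide (y), 60 high; screw flanges reach 143 mm either side of the middle. Origin: centre of its underside. x points away from the drawer front (the drawer faces -x, roughly to the robot), y to its left, z up. Two dials stand on its top, axes at x = -10 mm, y = +55 (left) and -55 mm (right).
- left_grip (a point): On the axis of the left knob, 92 mm above the table. Knob: black bar 40 mm long, 12 wide, from 68 to 98 mm above the table, on an aluminium number ring 76 mm across (upper face 68 mm above the table). x runs along the bar, its -x end pointing at number 1; z up. Pinch across the 12 mm from above. Knob drives ring and wheel by a springy coupling (5 N m per rad; springs back when let go).
- right_grip (a point): The same for the right dial's knob.
- left_index (a point): Left index mark: small steel bar on the unit's top, in front (-x) of the left dial; origin at its middle, on the top. The number facing it is the one set. The hidden wheel's 7 mm notch meets the bolt's 5 mm tooth at an unknown place 0.12 to 0.85 rad counter-clockwise past number 3. The bolt then drops in 5 mm: the drag falls away, and after some 5 degrees of play the ring stops and the moment climbs.
- right_index (a point): Right index mark, alike. The right wheel's notch lies 0.12 to 0.85 rad clockwise past number 5. The right tooth reaches its wheel only after the left wheel has caught: set the left dial first; before that nothing is felt on the right one.
- left_dial (a joint): Angle of the left number ring, rad, growing counter-clockwise seen from above; turns endlessly both ways, drag 0.08 to 0.15 N m (0.05 with no tooth on its wheel). Numbers 1 to 6 are groups of one to six raised pips 60 degrees apart, with a small lug at the rim at number 1. Number n is at the index at (n - 1) x 1.047 rad: 3 at 2.094. Starts between 1.40 and 1.90.
- right_dial (a joint): Angle of the right number ring, as for the left: 5 is at the index at 4.189 rad. Starts between 4.38 and 4.88. Turn it clockwise (value falls).
- bolt: Hidden spring bolt in the unit, sliding to the unit's -y, pushed by a 5 to 7 N spring. Its origin is at the unit's y = 0 fully locked; y = -2 mm resting on the left wheel, -7 when the left has caught, -14 when both have. Beyond -10 the drawer is free. It bends at 20 N of contact force: when a caught knob is wound up some 5 degrees (0.4 N m), or the locked drawer is pulled.
- drawer (a joint): How far the drawer is pulled out, m: 0 shut, stop at 0.070. It slides along the unit's -x with about 1.5 N of friction and stays where it is left.
- handle (a point): Middle of the drawer's handle: level round steel bar 10 mm thick, 100 mm long along the unit's y, 40 mm above the table, 45 mm in front of the drawer's white front. Pinch it from above, fingers closing along the unit's x. Moves with the drawer.
- hex_key: Bystander: black hex key lying on top of the unit, behind the dials. To be left alone. Origin: centre of its underside.
- hole_saw: Bystander: red hole saw, 66 mm high, standing to the right of the unit. To be left alone.
- screwdriver: Bystander: screwdriver with blue handle, 190 mm long, lying to the left of the unit. To be left alone.
- tape_roll: Bystander: roll of black tape, 65 mm across, 19 mm high, lying at the left in front of the unit. To be left alone.

How it is judged:
By the outcome, as a careful person would: the job done as asked, in the order asked, and still so for the second after the job is handed in, with the robot touching nothing.
It also fails if it takes over 72 s, if anything falls off the work surface, if the arm or the gripper's body presses on something with over 40 N, if the wrist force passes 120 N, or if a joint passes its speed limit or range.

## Working session

There is one attempt and no reset: what is moved stays moved. The work goes in short steps, Python scripts to look and compute and a shell command to move; the robot and the scene stay as the last step left them, time stands still between calls to the robot, and variables do not carry over. Pictures are saved under pics/ and viewed, at most 10 in all, crops included, and the job is handed in when it is done.

```bash
mkdir -p pics
cat > h.py <<'E'
import numpy as np, cv2
from scipy.spatial.transform import Rotation as R
from rig import env
def cam(name):
    s=env.sense(); i=env.camera_info(name); p,d=env.camera(name)
    f=200/np.tan(np.radians(i['vfov'])/2)
    if 'mount' in i:
        T=np.eye(4);T[:3,:3]=R.from_rotvec(s['eef_rot']).as_matrix();T[:3,3]=s['ee_pos'];T=T@np.array(i['mount'])
    else:
        T=np.eye(4);o=np.array(i['orientation'])
        T[:3,:3]=o if o.shape==(3,3) else R.from_rotvec(o).as_matrix(); T[:3,3]=i['position']
    K=np.array([[f,0,i['cx']],[0,f,i['cy']],[0,0,1]])
    return p,d,T,K,i['k1']
def rays(uv,T,K,k1):
    q=cv2.undistortPointsIter(np.array(uv,float).reshape(-1,1,2),K,np.array([k1,0,0,0.]),None,None,(3,50,1e-10)).reshape(-1,2)
    return np.c_[q,np.ones(len(q))]@T[:3,:3].T
def onz(uv,z,T,K,k1):
    r=rays(uv,T,K,k1);o=T[:3,3];return o+r*((z-o[2])/r[:,2])[:,None]
def withd(uv,d,T,K,k1):
    r=rays(uv,T,K,k1);return T[:3,3]+r*np.array([np.median(d[int(v)-1:int(v)+2,int(u)-1:int(u)+2]) for u,v in uv])[:,None]
def save(n,p): cv2.imwrite('pics/'+n,p[:,:,::-1])
E
python3 - <<'E'
from h import *
for n in('top','scene'):
    p,d,T,K,k=cam(n); save(n+'1.png',p); np.savez(n+'1.npz',p=p,d=d,T=T,K=K,k=k); print(env.camera_info(n))
s=env.sense(); print({k:np.round(v,4) for k,v in s.items()}, env.grasp_offset)
print(env.camera_info('wrist'))
E
```

```text
{'vfov': 46.67860030664432, 'cx': 325.43063558630837, 'cy': 198.8484649903919, 'k1': -0.019997846466064395, 'position': array([0.45599496, 0.08873539, 1.04335757]), 'orientation': array([-2.14598375,  2.13388594, -0.17997419])}
{'vfov': 46.785836558572, 'cx': 308.67427437857447, 'cy': 199.4473275020517, 'k1': -0.101340971252389, 'position': array([-0.07507322, -0.5914844 ,  0.71704665]), 'orientation': array([-2.02417397,  0.86312034, -0.44900188])}
{'time': np.float64(0.1), 'joint_pos': array([ 1.2198,  0.2177,  1.6148,  0.    ,  1.3113, -0.1122]), 'qd': array([-0.0003, -0.0023, -0.0042,  0.0018, -0.0006, -0.0011]), 'tau': array([-2.00000e-04, -3.98070e+01, -3.04971e+01, -1.00000e-04,
        4.10000e-03, -0.00000e+00]), 'ee_pos': array([0.1476, 0.6066, 0.23  ]), 'eef_rot': array([-0.3742, -3.1187,  0.0034]), 'wrist_force': array([-0.3551,  0.1741, -0.3135]), 'torque': array([0.0364, 0.009 , 0.0232]), 'grasp_force': np.float64(0.0), 'grip_width': np.float64(0.0852)} -0.0187
{'vfov': 70.96191926829808, 'cx': 312.8240303742733, 'cy': 203.02644698907434, 'k1': 0.007283128281965607, 'mount': array([[ 1.32690588e-04, -9.54001608e-01, -2.99801458e-01,
         7.74466704e-02],
       [ 9.99999978e-01,  1.75336211e-04, -1.15344478e-04,
         2.10716017e-04],
       [ 1.62604869e-04, -2.99801436e-01,  9.54001610e-01,
        -1.41741726e-01],
       [ 0.00000000e+00,  0.00000000e+00,  0.00000000e+00,
         1.00000000e+00]])}
```

View pics/top1.png

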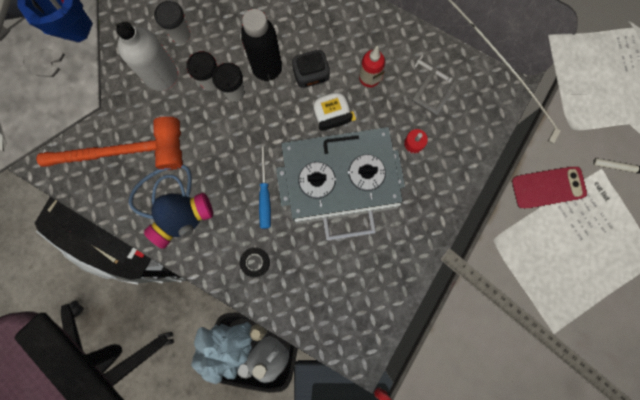

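The top view shows the unit at about (340,175), the left dial at (318,180), the right dial at (367,171), the handle at (351,237), the screwdriver at (264,200), the tape at (254,262) and the hole saw at (416,140). Next I'll measure and enlarge it.

Run:
```python
from h import *
z=np.load('top1.npz');a=(z['T'],z['K'],float(z['k']))
print(np.round(withd([(318,180),(367,171),(300,205),(351,237),(338,175),(460,250),(416,140)],z['d'],*a),3))
c=z['p'][115:255,235:435];c=cv2.resize(c,None,fx=4,fy=4,interpolation=cv2.INTER_CUBIC);save('top1c.png',c)
# dial ring mask: points at z .06-.075
v,u=np.mgrid[110:260,230:440];uv=np.c_[u.ravel(),v.ravel()]
P=withd(uv,z['d'],*a)
m=(P[:,2]>.05)&(P[:,2]<.064)
r=cv2.minAreaRect(P[m][:,:2].astype(np.float32));print(r,np.median(P[m][:,2]))
```

```text
[[ 0.653  0.099  0.084]
 [ 0.671 -0.004  0.094]
 [ 0.603  0.138  0.059]
 [ 0.539  0.025  0.001]
 [ 0.669  0.056  0.059]
 [ 0.513 -0.229 -0.03 ]
 [ 0.756 -0.121  0.036]]
((0.6797317266464233, 0.015247359871864319), (0.17701324820518494, 0.3092155158519745), 9.011314392089844) 0.059496633622221906
```

View pics/top1c.png

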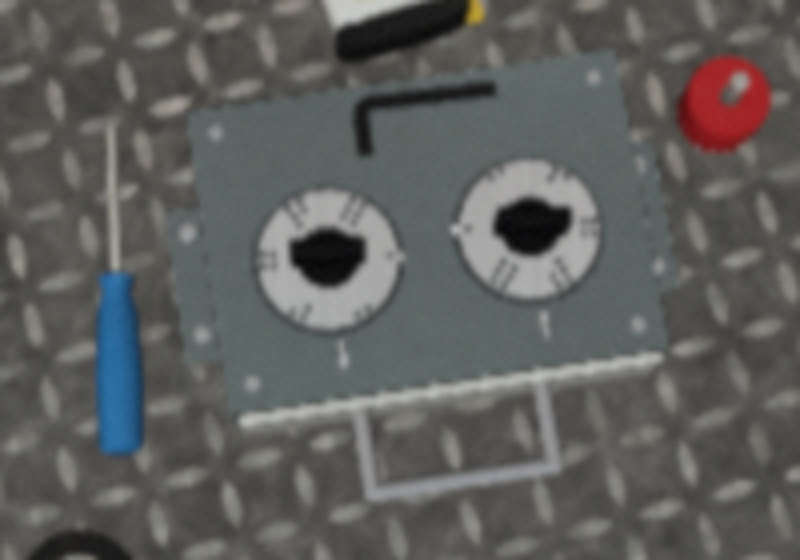

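The enlarged crop has the left ring at (328,258) with its lug at (400,256), the right ring at (530,228) with its lug at (457,230), and both bars lying roughly across the image. Now I'll work out the poses and go above the unit for a close look.

```bash
cat >> h.py <<'E'
def plan(pos,yaw):
    """shift (cm) and turn about tool z (deg) to bring TCP to pos, tool down, tool-y at world yaw (deg)"""
    s=env.sense();M=R.from_rotvec(s['eef_rot']).as_matrix();p=np.array(s['ee_pos'])
    y=np.radians(yaw);Y=np.array([np.cos(y),np.sin(y),0]);Z=np.array([0,0,-1.]);G=np.c_[np.cross(Y,Z),Y,Z]
    return np.round(M.T@(np.array(pos)-p)*100,2),np.round(np.degrees(R.from_matrix(M.T@G).as_rotvec()),1)
E
python3 - <<'E'
from h import *
z=np.load('top1.npz');a=(z['T'],z['K'],float(z['k']))
f=lambda x,y:(x/4+235-.375,y/4+115-.375)
L,Rr,lL,lR=onz([f(328,258),f(530,228),f(400,256),f(457,230)],.068,*a)
print(L,Rr,np.linalg.norm(L-Rr),np.linalg.norm(L-lL))
u=np.degrees(np.arctan2(*(L-Rr)[[1,0]]))-90; print('unit yaw',u)
for c,l in((L,lL),(Rr,lR)):
    d=np.degrees(np.arctan2(*(l-c)[[1,0]])); print('dial',np.radians((d-(180+u))%360),'bar',d)
h=onz([f(370,495),f(556,468)],.04,*a);print('handle',h,h.mean(0))
print(plan([.62,.05,.25],80))
E
```

```text
[0.65788399 0.10225187 0.068     ] [ 0.67508367 -0.00639913  0.068     ] 0.11000395005431823 0.03866917135983088
unit yaw 8.995399425251804
dial 1.44862138252432 bar -88.00470924369827
dial 4.590139721950272 bar 91.99103286835556
handle [[ 0.53304252  0.07885763  0.04      ]
 [ 0.54823601 -0.02200608  0.04      ]] [0.54063927 0.02842577 0.04      ]
(array([-59.07, -42.9 ,  -1.92]), array([-0.1, -0. , -3.7]))
```

Run:
```python
from h import *
print(plan([.658,.102,.20],2))
```

```text
(array([-61.53, -36.94,   3.07]), array([-0.1,  0.1, 74.3]))
```

```bash
python3 -m pendant '[[[-5.1,-3.1,0],[0,0,6.2],-1],[[-10.2,-6.2,0],[0,0,12.4],-1],[[-15.3,-9.2,0],[0,0,18.6],-1],[[-20.5,-12.3,0],[0,0,24.8],-1],[[-25.6,-15.4,0],[0,0,31],-1],[[-30.8,-18.5,0],[0,0,37.1],-1],[[-35.9,-21.5,0],[0,0,43.3],-1],[[-41,-24.6,0.5],[0,0,49.5],-1],[[-46.1,-27.7,1],[0,0,55.7],-1],[[-51.3,-30.8,1.5],[0,0,62],-1],[[-56.4,-33.9,2],[0,0,68],-1],[[-61.5,-36.9,2.5],[0,0,74.3],-1]]' 30
python3 -m pendant '[[[0,0,0.5],[0,0,0],-1],[[0,0,0.5],[0,0,0],-1],[[0,0,0.5],[0,0,0],-1]]'
python3 - <<'E'
from h import *
print(plan([.658,.102,.20],2),env.sense()['torque'],env.sense()['joint_pos'])
p,d,T,K,k=cam('wrist'); save('w1.png',p); np.savez('w1.npz',p=p,d=d,T=T,K=K,k=k)
E
```

```text
time: 1.6
ee_pos: [0.6589, 0.1017, 0.2054]
eef_rot: [-2.186, -2.255, 0.001]
wrist_force: [0.4, 0.2, 1.3]
grip_width: 0.0851
grasp_force: 0.0
time: 1.98
ee_pos: [0.657, 0.1046, 0.2011]
eef_rot: [-2.179, -2.262, 0.001]
wrist_force: [0.1, -0.2, -0.1]
grip_width: 0.0854
grasp_force: 0.0
(array([-0.26,  0.09,  0.11]), array([-0.1, -0. ,  0.1])) [0.03032027 0.01675446 0.00654304] [5.22478246e-02 3.25730983e-01 1.53713071e+00 3.59269586e-04
 1.27973875e+00 1.50201070e-02]
```

View pics/w1.png

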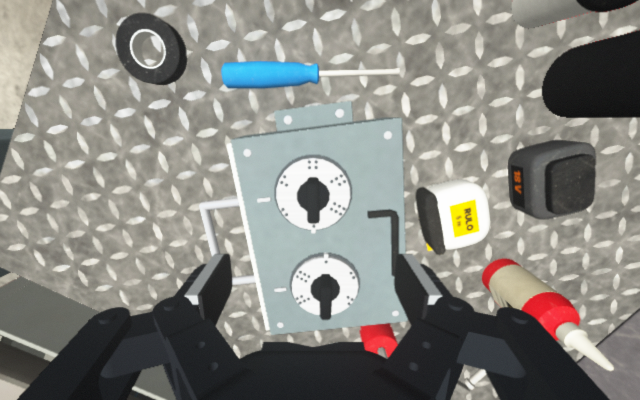

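The wrist view shows the left dial at (313,193), the right dial at (325,286), the tape at (150,47) and the hex key at (390,225). The bars are vertical in the image, with their number 1 ends pointing down. I'll fit the knob tops from the depth.

Run:
```python
from h import *
z=np.load('w1.npz');a=(z['T'],z['K'],float(z['k']))
for (u0,u1,v0,v1) in((270,355,150,240),(285,365,250,325)):
    v,u=np.mgrid[v0:v1,u0:u1];uv=np.c_[u.ravel(),v.ravel()];P=withd(uv,z['d'],*a)
    for lo,hi in((.09,.105),(.076,.09),(.064,.072)):
        m=(P[:,2]>lo)&(P[:,2]<hi); r=cv2.minAreaRect(P[m][:,:2].astype(np.float32)); print(lo,m.sum(),np.round(np.median(P[m][:,2]),4),r)
```

```text
0.09 520 0.0969 ((0.6556572318077087, 0.10351330786943436), (0.011725262738764286, 0.039036501199007034), 4.039933204650879)
0.076 39 0.0832 ((0.6545848250389099, 0.12163837254047394), (0.01161224115639925, 0.0028203479014337063), 6.944085597991943)
0.064 3567 0.0674 ((0.6560212969779968, 0.10304248332977295), (0.07528281211853027, 0.07456500828266144), 45.79499053955078)
0.09 397 0.0969 ((0.6734863519668579, -0.004779044538736343), (0.011535558849573135, 0.03901604935526848), 2.4926884174346924)
0.076 99 0.0833 ((0.6681759357452393, -0.002599237486720085), (0.03761478140950203, 0.011482779867947102), 71.39669036865234)
0.064 2572 0.0673 ((0.6734116673469543, -0.005519341677427292), (0.07470421493053436, 0.07534405589103699), 30.011777877807617)
```

Run:
```python
from h import *
print(plan([.656,.103,.075],4))
```

```text
(array([-0.16, -0.12, 12.65]), array([-0. , -0. , -1.9]))
```

```bash
python3 -m pendant '[[[-0.2,-0.1,5],[0,0,-2],0],[[-0.2,-0.1,10],[0,0,-2],0],[[-0.2,-0.1,12.6],[0,0,-2],0],[[-0.2,-0.1,12.6],[0,0,-2],0],[[-0.2,-0.1,12.6],[0,0,-2],1],[[-0.2,-0.1,12.6],[0,0,-2],1],[[-0.2,-0.1,12.6],[0,0,-2],1],[[-0.2,-0.1,12.6],[0,0,-2],1],[[-0.2,-0.1,12.6],[0,0,-2],1],[[-0.2,-0.1,12.6],[0,0,-2],1]]' 40
python3 -c "
from h import *
s=env.sense();print(s['torque'],s['wrist_force'],plan([.656,.103,.075],4))"
```

```text
time: 3.28
ee_pos: [0.6572, 0.1016, 0.0782]
eef_rot: [-2.142, -2.298, -0.0]
wrist_force: [-5.0, -0.7, 4.5]
grip_width: 0.0112
grasp_force: 40.6
[-0.00251394  0.7781111  -0.10953339] [-5.03755975 -0.73354788  4.52639628] (array([ 0.15, -0.11,  0.32]), array([-0., -0.,  0.]))
```

```bash
cat > st.py <<'E'
import sys
from h import *
s=env.sense();M=R.from_rotvec(s['eef_rot']).as_matrix()
t=s['torque'][2];print('yaw %.1f tz %.3f'%(np.degrees(np.arctan2(M[1,1],M[0,1])),t),np.round(s['wrist_force'],1),np.round(s['ee_pos'],4),round(s['time'],2),'w',round(s['grip_width'],4))
sys.exit(abs(t)>float(sys.argv[1]) if len(sys.argv)>1 else 0)
E
python3 -m pendant '[[[0,-0.1,-0.2],[0,0,0],1],[[0,-0.1,-0.2],[0,0,0],1]]' >/dev/null; python3 st.py
python3 -m pendant '[[[0,0,0],[0,0,-3],1],[[0,0,0],[0,0,-6],1],[[0,0,0],[0,0,-6],1]]' >/dev/null; python3 st.py
```

```text
yaw 4.0 tz -0.068 [ 0.4  0.4 -0.4] [0.6571 0.1016 0.0783] 3.52 w 0.011
yaw 10.0 tz -0.079 [0.8 2.  0.5] [0.6572 0.1016 0.0783] 3.9 w 0.011
```

```bash
python3 -m pendant '[[[0,0,0],[0,0,-4],1],[[0,0,0],[0,0,-8],1],[[0,0,0],[0,0,-12],1],[[0,0,0],[0,0,-16],1],[[0,0,0],[0,0,-20],1],[[0,0,0],[0,0,-24],1],[[0,0,0],[0,0,-28],1],[[0,0,0],[0,0,-31],1],[[0,0,0],[0,0,-31],1]]' >/dev/null; python3 st.py
```

```text
yaw 40.9 tz -0.117 [4.  4.  0.3] [0.6578 0.1019 0.0783] 5.03 w 0.0115
```

```bash
python3 -m pendant '[[[0,0.1,0],[0,0,0],1],[[0,0.1,0],[0,0,-1],1]]' >/dev/null; python3 st.py .22 &&
python3 -m pendant '[[[0,0,0],[0,0,-1],1],[[0,0,0],[0,0,-2],1]]' >/dev/null; python3 st.py .22 &&
python3 -m pendant '[[[0,0,0],[0,0,-1],1],[[0,0,0],[0,0,-1.5],1]]' >/dev/null; python3 st.py .22 &&
python3 -m pendant '[[[0,0,0],[0,0,-1],1],[[0,0,0],[0,0,-1.5],1]]' >/dev/null; python3 st.py .22 &&
python3 -m pendant '[[[0,0,0],[0,0,-1],1],[[0,0,0],[0,0,-1.5],1]]' >/dev/null; python3 st.py .22 &&
python3 -m pendant '[[[0,0,0],[0,0,-1],1],[[0,0,0],[0,0,-1.5],1]]' >/dev/null; python3 st.py .22 &&
python3 -m pendant '[[[0,0,0],[0,0,-1],1],[[0,0,0],[0,0,-1.5],1]]' >/dev/null; python3 st.py .22
```

```text
yaw 42.0 tz -0.159 [1.2 2.4 2.1] [0.6578 0.102  0.0782] 5.28 w 0.0112
yaw 42.0 tz -0.159 [1.2 2.4 2.1] [0.6578 0.102  0.0782] 5.28 w 0.0112
yaw 42.0 tz -0.159 [1.2 2.4 2.1] [0.6578 0.102  0.0782] 5.28 w 0.0112
yaw 42.0 tz -0.159 [1.2 2.4 2.1] [0.6578 0.102  0.0782] 5.28 w 0.0112
yaw 42.0 tz -0.159 [1.2 2.4 2.1] [0.6578 0.102  0.0782] 5.28 w 0.0112
yaw 42.0 tz -0.159 [1.2 2.4 2.1] [0.6578 0.102  0.0782] 5.28 w 0.0112
yaw 42.0 tz -0.159 [1.2 2.4 2.1] [0.6578 0.102  0.0782] 5.28 w 0.0112False
False
False
False
False
False
False
```

```bash
sed -i 's/sys.exit(abs/sys.exit(int(abs/; s/ if len/) if len/' st.py; sed -i 's/float(sys.argv\[1\]))/float(sys.argv[1]))/' st.py; tail -1 st.py
python3 -m pendant '[[[0,0,0],[0,0,-1],1],[[0,0,0],[0,0,-1],1]]' >/dev/null && python3 st.py .22 &&
python3 -m pendant '[[[0,0,0],[0,0,-1],1],[[0,0,0],[0,0,-1],1]]' >/dev/null && python3 st.py .22 &&
python3 -m pendant '[[[0,0,0],[0,0,-1],1],[[0,0,0],[0,0,-1],1]]' >/dev/null && python3 st.py .22 &&
python3 -m pendant '[[[0,0,0],[0,0,-1],1],[[0,0,0],[0,0,-1],1]]' >/dev/null && python3 st.py .22 &&
python3 -m pendant '[[[0,0,0],[0,0,-1],1],[[0,0,0],[0,0,-1],1]]' >/dev/null && python3 st.py .22 &&
python3 -m pendant '[[[0,0,0],[0,0,-1],1],[[0,0,0],[0,0,-1],1]]' >/dev/null && python3 st.py .22 &&
python3 -m pendant '[[[0,0,0],[0,0,-1],1],[[0,0,0],[0,0,-1],1]]' >/dev/null && python3 st.py .22 &&
python3 -m pendant '[[[0,0,0],[0,0,-1],1],[[0,0,0],[0,0,-1],1]]' >/dev/null && python3 st.py .22 &&
python3 -m pendant '[[[0,0,0],[0,0,-1],1],[[0,0,0],[0,0,-1],1]]' >/dev/null && python3 st.py .22 &&
python3 -m pendant '[[[0,0,0],[0,0,-1],1],[[0,0,0],[0,0,-1],1]]' >/dev/null && python3 st.py .22
```

```text
sys.exit(int(abs(t)>float(sys.argv[1])) if len(sys.argv)>1 else 0)
yaw 43.0 tz -0.066 [1.5 2.3 4.3] [0.6579 0.102  0.0782] 5.53 w 0.0108
yaw 44.0 tz -0.159 [2.8 2.3 5.6] [0.6578 0.1019 0.0782] 5.78 w 0.011
yaw 45.0 tz -0.129 [3.1 3.3 5.3] [0.6579 0.102  0.0782] 6.03 w 0.0112
yaw 46.0 tz -0.075 [3.8 4.2 4.5] [0.6578 0.102  0.0782] 6.28 w 0.0111
yaw 47.0 tz -0.116 [3.7 2.  5.6] [0.6579 0.102  0.0782] 6.53 w 0.0111
yaw 48.0 tz -0.178 [3.2 3.6 6. ] [0.6579 0.102  0.0782] 6.78 w 0.011
yaw 49.0 tz -0.137 [3.1 3.4 5.4] [0.6579 0.102  0.0783] 7.03 w 0.0112
yaw 50.0 tz -0.133 [3.5 3.7 5.2] [0.6579 0.102  0.0782] 7.28 w 0.0113
yaw 51.0 tz -0.145 [3.5 3.9 5.9] [0.658  0.1021 0.0782] 7.53 w 0.0113
yaw 52.0 tz -0.143 [2.8 3.8 5.9] [0.6579 0.1021 0.0782] 7.78 w 0.0113
```

```bash
python3 -m pendant '[[[0,0.05,-0.1],[0,0,-1],1],[[0,0.05,-0.1],[0,0,-1],1]]' >/dev/null && python3 st.py .22 &&
python3 -m pendant '[[[0,0,0],[0,0,-1],1],[[0,0,0],[0,0,-1],1]]' >/dev/null && python3 st.py .22 &&
python3 -m pendant '[[[0,0,0],[0,0,-1],1],[[0,0,0],[0,0,-1],1]]' >/dev/null && python3 st.py .22 &&
python3 -m pendant '[[[0,0,0],[0,0,-1],1],[[0,0,0],[0,0,-1],1]]' >/dev/null && python3 st.py .22 &&
python3 -m pendant '[[[0,0,0],[0,0,-1],1],[[0,0,0],[0,0,-1],1]]' >/dev/null && python3 st.py .22 &&
python3 -m pendant '[[[0,0,0],[0,0,-1],1],[[0,0,0],[0,0,-1],1]]' >/dev/null && python3 st.py .22 &&
python3 -m pendant '[[[0,0,0],[0,0,-1],1],[[0,0,0],[0,0,-1],1]]' >/dev/null && python3 st.py .22 &&
python3 -m pendant '[[[0,0,0],[0,0,-1],1],[[0,0,0],[0,0,-1],1]]' >/dev/null && python3 st.py .22 &&
python3 -m pendant '[[[0,0,0],[0,0,-1],1],[[0,0,0],[0,0,-1],1]]' >/dev/null && python3 st.py .22 &&
python3 -m pendant '[[[0,0,0],[0,0,-1],1],[[0,0,0],[0,0,-1],1]]' >/dev/null && python3 st.py .22 &&
python3 -m pendant '[[[0,0,0],[0,0,-1],1],[[0,0,0],[0,0,-1],1]]' >/dev/null && python3 st.py .22 &&
python3 -m pendant '[[[0,0,0],[0,0,-1],1],[[0,0,0],[0,0,-1],1]]' >/dev/null && python3 st.py .22
```

```text
yaw 53.1 tz -0.152 [4.6 3.1 2.7] [0.6579 0.1022 0.0783] 8.03 w 0.0112
yaw 54.1 tz -0.100 [4.1 2.7 2. ] [0.658  0.1022 0.0783] 8.28 w 0.0108
yaw 55.1 tz -0.161 [5.3 2.9 2.5] [0.658  0.1022 0.0783] 8.53 w 0.0109
yaw 56.1 tz -0.172 [4.2 2.8 2.5] [0.658  0.1022 0.0783] 8.78 w 0.0109
yaw 57.1 tz -0.202 [3.9 2.  2.1] [0.658  0.1022 0.0783] 9.03 w 0.0113
yaw 58.1 tz -0.143 [4.  2.9 2.5] [0.658  0.1022 0.0783] 9.28 w 0.0108
yaw 59.1 tz -0.189 [5.9 2.1 1.9] [0.658  0.1022 0.0783] 9.53 w 0.0111
yaw 60.1 tz -0.134 [4.4 2.4 2. ] [0.658  0.1023 0.0783] 9.78 w 0.0108
yaw 61.1 tz -0.173 [4.6 2.8 2.3] [0.658  0.1023 0.0783] 10.03 w 0.0111
yaw 62.1 tz -0.065 [5.2 3.1 1.7] [0.658  0.1023 0.0783] 10.28 w 0.0113
yaw 63.1 tz -0.152 [4.5 3.  1.9] [0.658  0.1023 0.0783] 10.53 w 0.0112
yaw 64.1 tz -0.074 [4.8 1.9 1. ] [0.6581 0.1023 0.0783] 10.78 w 0.011
```

```bash
python3 -m pendant '[[[-0.1,0.05,0],[0,0,-0.5],1],[[-0.1,0.05,0],[0,0,-1],1]]' >/dev/null && python3 st.py .24 &&
python3 -m pendant '[[[0,0,0],[0,0,-0.5],1]]' >/dev/null && python3 st.py .24 &&
python3 -m pendant '[[[0,0,0],[0,0,-0.5],1]]' >/dev/null && python3 st.py .24 &&
python3 -m pendant '[[[0,0,0],[0,0,-0.5],1]]' >/dev/null && python3 st.py .24 &&
python3 -m pendant '[[[0,0,0],[0,0,-0.5],1]]' >/dev/null && python3 st.py .24 &&
python3 -m pendant '[[[0,0,0],[0,0,-0.5],1]]' >/dev/null && python3 st.py .24 &&
python3 -m pendant '[[[0,0,0],[0,0,-0.5],1]]' >/dev/null && python3 st.py .24 &&
python3 -m pendant '[[[0,0,0],[0,0,-0.5],1]]' >/dev/null && python3 st.py .24 &&
python3 -m pendant '[[[0,0,0],[0,0,-0.5],1]]' >/dev/null && python3 st.py .24 &&
python3 -m pendant '[[[0,0,0],[0,0,-0.5],1]]' >/dev/null && python3 st.py .24 &&
python3 -m pendant '[[[0,0,0],[0,0,-0.5],1]]' >/dev/null && python3 st.py .24 &&
python3 -m pendant '[[[0,0,0],[0,0,-0.5],1]]' >/dev/null && python3 st.py .24 &&
python3 -m pendant '[[[0,0,0],[0,0,-0.5],1]]' >/dev/null && python3 st.py .24 &&
python3 -m pendant '[[[0,0,0],[0,0,-0.5],1]]' >/dev/null && python3 st.py .24 &&
python3 -m pendant '[[[0,0,0],[0,0,-0.5],1]]' >/dev/null && python3 st.py .24 &&
python3 -m pendant '[[[0,0,0],[0,0,-0.5],1]]' >/dev/null && python3 st.py .24 &&
python3 -m pendant '[[[0,0,0],[0,0,-0.5],1]]' >/dev/null && python3 st.py .24
```

```text
yaw 65.1 tz -0.157 [1.7 3.1 3.4] [0.6582 0.1024 0.0783] 11.03 w 0.0112
yaw 65.6 tz -0.140 [3.6 3.9 3.2] [0.6582 0.1024 0.0783] 11.15 w 0.0112
yaw 66.1 tz -0.198 [2.8 3.1 3.8] [0.6582 0.1024 0.0782] 11.28 w 0.0108
yaw 66.6 tz -0.177 [1.  4.4 3.6] [0.6582 0.1024 0.0782] 11.4 w 0.0113
yaw 67.1 tz -0.145 [0.2 4.4 4.4] [0.6582 0.1024 0.0782] 11.53 w 0.0112
yaw 67.5 tz -0.099 [0.4 3.9 3.8] [0.6582 0.1024 0.0782] 11.65 w 0.0109
yaw 68.1 tz -0.148 [2.1 4.6 4.3] [0.6582 0.1024 0.0782] 11.78 w 0.0108
yaw 68.5 tz -0.217 [1.9 3.6 3.4] [0.6582 0.1024 0.0782] 11.9 w 0.011
yaw 69.0 tz -0.144 [1.3 4.6 4. ] [0.6582 0.1025 0.0782] 12.03 w 0.011
yaw 69.6 tz -0.177 [1.3 4.4 3.4] [0.6582 0.1025 0.0782] 12.15 w 0.0109
yaw 70.0 tz -0.168 [2.  5.8 4.4] [0.6582 0.1025 0.0782] 12.28 w 0.0113
yaw 70.6 tz -0.138 [0.8 4.9 4.4] [0.6582 0.1025 0.0782] 12.4 w 0.0113
yaw 71.1 tz -0.127 [0.6 5.2 3.7] [0.6582 0.1025 0.0783] 12.53 w 0.0108
yaw 71.6 tz -0.194 [1.4 5.1 3.7] [0.6582 0.1025 0.0783] 12.65 w 0.0109
yaw 72.1 tz -0.197 [2.1 4.5 3.5] [0.6582 0.1025 0.0782] 12.78 w 0.0112
yaw 72.6 tz -0.173 [1.1 4.5 3.7] [0.6582 0.1025 0.0783] 12.9 w 0.011
yaw 73.1 tz -0.172 [0.5 6.  4.8] [0.6582 0.1025 0.0782] 13.03 w 0.011
```

```bash
python3 -m pendant '[[[0,0.1,-0.05],[0,0,-0.5],1],[[0,0.1,-0.05],[0,0,-1],1]]' >/dev/null && python3 st.py .25 &&
python3 -m pendant '[[[0,0,0],[0,0,-0.5],1]]' >/dev/null && python3 st.py .25 &&
python3 -m pendant '[[[0,0,0],[0,0,-0.5],1]]' >/dev/null && python3 st.py .25 &&
python3 -m pendant '[[[0,0,0],[0,0,-0.5],1]]' >/dev/null && python3 st.py .25 &&
python3 -m pendant '[[[0,0,0],[0,0,-0.5],1]]' >/dev/null && python3 st.py .25 &&
python3 -m pendant '[[[0,0,0],[0,0,-0.5],1]]' >/dev/null && python3 st.py .25 &&
python3 -m pendant '[[[0,0,0],[0,0,-0.5],1]]' >/dev/null && python3 st.py .25 &&
python3 -m pendant '[[[0,0,0],[0,0,-0.5],1]]' >/dev/null && python3 st.py .25 &&
python3 -m pendant '[[[0,0,0],[0,0,-0.5],1]]' >/dev/null && python3 st.py .25 &&
python3 -m pendant '[[[0,0,0],[0,0,-0.5],1]]' >/dev/null && python3 st.py .25 &&
python3 -m pendant '[[[0,0,0],[0,0,-0.5],1]]' >/dev/null && python3 st.py .25 &&
python3 -m pendant '[[[0,0,0],[0,0,-0.5],1]]' >/dev/null && python3 st.py .25 &&
python3 -m pendant '[[[0,0,0],[0,0,-0.5],1]]' >/dev/null && python3 st.py .25 &&
python3 -m pendant '[[[0,0,0],[0,0,-0.5],1]]' >/dev/null && python3 st.py .25 &&
python3 -m pendant '[[[0,0,0],[0,0,-0.5],1]]' >/dev/null && python3 st.py .25 &&
python3 -m pendant '[[[0,0,0],[0,0,-0.5],1]]' >/dev/null && python3 st.py .25 &&
python3 -m pendant '[[[0,0,0],[0,0,-0.5],1]]' >/dev/null && python3 st.py .25
```

```text
yaw 74.1 tz -0.138 [0.8 2.5 2. ] [0.6582 0.1026 0.0783] 13.28 w 0.011
yaw 74.6 tz -0.189 [1.2 2.5 1.5] [0.6583 0.1026 0.0783] 13.4 w 0.0114
yaw 75.1 tz -0.134 [1.1 1.4 1.1] [0.6582 0.1026 0.0783] 13.53 w 0.0107
yaw 75.6 tz -0.166 [1.3 1.1 0.2] [0.6583 0.1027 0.0783] 13.65 w 0.0108
yaw 76.1 tz -0.147 [ 1.3  0.6 -0.7] [0.6582 0.1027 0.0783] 13.78 w 0.011
yaw 76.6 tz -0.161 [ 1.7  0.1 -0.4] [0.6582 0.1027 0.0783] 13.9 w 0.0114
yaw 77.1 tz -0.130 [ 1.7 -0.7 -1.8] [0.6582 0.1027 0.0783] 14.03 w 0.0108
yaw 77.6 tz -0.170 [ 1.1 -0.9 -2.5] [0.6582 0.1028 0.0783] 14.15 w 0.0109
yaw 78.1 tz -0.145 [ 0.6 -1.3 -3.1] [0.6582 0.1028 0.0783] 14.28 w 0.0111
yaw 78.6 tz -0.120 [ 0.4 -1.5 -2.8] [0.6582 0.1028 0.0783] 14.4 w 0.0111
yaw 79.1 tz -0.108 [ 1.5 -1.3 -3.6] [0.6582 0.1028 0.0783] 14.53 w 0.011
yaw 79.6 tz -0.092 [ 1.  -1.4 -3.5] [0.6582 0.1028 0.0783] 14.65 w 0.0111
yaw 80.1 tz -0.114 [ 0.4 -3.1 -3.5] [0.6583 0.1029 0.0784] 14.78 w 0.0108
yaw 80.6 tz -0.092 [ 0.6 -2.3 -4.4] [0.6583 0.1029 0.0784] 14.9 w 0.0111
yaw 81.1 tz -0.097 [ 1.7 -2.6 -5. ] [0.6583 0.1029 0.0784] 15.03 w 0.0109
yaw 81.6 tz -0.095 [ 0.5 -2.6 -5.9] [0.6583 0.1029 0.0784] 15.15 w 0.0111
yaw 82.1 tz -0.123 [ 0.8 -3.6 -4.9] [0.6582 0.1029 0.0783] 15.28 w 0.011
```

```bash
python3 -m pendant '[[[0,-0.07,0.1],[0,0,-0.5],1],[[0,-0.07,0.1],[0,0,-0.5],1]]' >/dev/null && python3 st.py .22 &&
python3 -m pendant '[[[0,0,0],[0,0,-0.5],1]]' >/dev/null && python3 st.py .22 &&
python3 -m pendant '[[[0,0,0],[0,0,-0.5],1]]' >/dev/null && python3 st.py .22 &&
python3 -m pendant '[[[0,0,0],[0,0,-0.5],1]]' >/dev/null && python3 st.py .22 &&
python3 -m pendant '[[[0,0,0],[0,0,-0.5],1]]' >/dev/null && python3 st.py .22 &&
python3 -m pendant '[[[0,0,0],[0,0,-0.5],1]]' >/dev/null && python3 st.py .22 &&
python3 -m pendant '[[[0,0,0],[0,0,-0.5],1]]' >/dev/null && python3 st.py .22 &&
python3 -m pendant '[[[0,0,0],[0,0,-0.5],1]]' >/dev/null && python3 st.py .22 &&
python3 -m pendant '[[[0,0,0],[0,0,-0.5],1]]' >/dev/null && python3 st.py .22 &&
python3 -m pendant '[[[0,0,0],[0,0,-0.5],1]]' >/dev/null && python3 st.py .22 &&
python3 -m pendant '[[[0,0,0],[0,0,-0.5],1]]' >/dev/null && python3 st.py .22 &&
python3 -m pendant '[[[0,0,0],[0,0,-0.5],1]]' >/dev/null && python3 st.py .22
```

```text
yaw 82.5 tz 0.097 [-0.9 -1.  -1.2] [0.6583 0.1029 0.0783] 15.53 w 0.0111
yaw 83.1 tz -0.051 [-2.6 -2.  -0.1] [0.6583 0.1029 0.0783] 15.65 w 0.0115
yaw 83.6 tz -0.027 [-1.7 -0.4  0.6] [0.6583 0.1029 0.0783] 15.78 w 0.0115
yaw 84.1 tz -0.048 [-3.7 -0.2  2.9] [0.6583 0.1029 0.0783] 15.9 w 0.0113
yaw 84.6 tz -0.033 [-2.8 -0.2  3.5] [0.6584 0.1029 0.0783] 16.02 w 0.011
yaw 85.0 tz -0.011 [-3.4  0.1  4. ] [0.6584 0.1029 0.0782] 16.15 w 0.0106
yaw 85.6 tz -0.057 [-4.3  0.2  4.6] [0.6584 0.1029 0.0782] 16.27 w 0.0109
yaw 86.1 tz -0.040 [-5.2  1.   5.4] [0.6584 0.1029 0.0783] 16.4 w 0.0111
yaw 86.5 tz -0.053 [-5.3  1.7  5.3] [0.6584 0.1029 0.0782] 16.52 w 0.0111
yaw 87.0 tz -0.048 [-4.6  1.2  6.6] [0.6584 0.1029 0.0782] 16.65 w 0.0109
yaw 87.5 tz -0.024 [-5.1  0.6  5.2] [0.6584 0.103  0.0783] 16.77 w 0.0105
yaw 88.0 tz -0.043 [-4.6  1.5  5.7] [0.6584 0.103  0.0782] 16.9 w 0.011
```

```bash
python3 -m pendant '[[[0.07,0,-0.05],[0,0,-0.5],1]]' >/dev/null && python3 st.py .15 &&
python3 -m pendant '[[[0.03,0,-0.05],[0,0,-0.5],1]]' >/dev/null && python3 st.py .15 &&
python3 -m pendant '[[[0,0,0],[0,0,-0.5],1]]' >/dev/null && python3 st.py .15 &&
python3 -m pendant '[[[0,0,0],[0,0,-0.5],1]]' >/dev/null && python3 st.py .15 &&
python3 -m pendant '[[[0,0,0],[0,0,-0.5],1]]' >/dev/null && python3 st.py .15 &&
python3 -m pendant '[[[0,0,0],[0,0,-0.5],1]]' >/dev/null && python3 st.py .15
```

```text
yaw 88.5 tz -0.047 [-2.2  0.7  0.5] [0.6583 0.103  0.0783] 17.02 w 0.0114
yaw 89.0 tz -0.133 [-0.   2.3 -1.9] [0.6583 0.103  0.0783] 17.15 w 0.0109
yaw 89.5 tz -0.106 [ 1.3  2.7 -2.1] [0.6583 0.1029 0.0784] 17.27 w 0.0109
yaw 90.0 tz -0.152 [ 2.4  4.  -4. ] [0.6582 0.103  0.0783] 17.4 w 0.0111
```

```bash
python3 -m pendant '[[[0,0,0],[0,0,1],1],[[0,0,0],[0,0,1],0],[[0,0,0],[0,0,1],0],[[0,0,0],[0,0,1],0],[[0,0,0],[0,0,1],0],[[0,0,-4],[0,0,1],0],[[0,0,-6],[0,0,1],0],[[0,0,-6],[0,0,1],0],[[0,0,-6],[0,0,1],0]]' >/dev/null; python3 st.py
python3 -c "
from h import *
print(plan([.675,-.006,.138],2.5))"
```

```text
yaw 89.0 tz 0.003 [-1.2 -0.2 -0.4] [0.6567 0.1024 0.1377] 18.52 w 0.0428
(array([ -2.01, -10.81,  -0.03]), array([-0.1, -0.1, 86.5]))
```

```bash
python3 -m pendant '[[[-0.2,-1.2,0],[0,0,9.6],0],[[-0.4,-2.4,0],[0,0,19.2],0],[[-0.6,-3.6,0],[0,0,28.8],0],[[-0.9,-4.8,0],[0,0,38.4],0],[[-1.1,-6,0],[0,0,48],0],[[-1.3,-7.2,0],[0,0,57.6],0],[[-1.6,-8.4,0],[0,0,67.2],0],[[-1.8,-9.6,0],[0,0,76.8],0],[[-2,-10.8,0],[0,0,86.5],0],[[-2,-10.8,0],[0,0,86.5],0],[[-2,-10.8,0],[0,0,86.5],0]]' >/dev/null; python3 st.py
python3 - <<'E'
from h import *
print(plan([.675,-.006,.078],2.5))
p,d,T,K,k=cam('wrist'); save('w2.png',p)
a=(T,K,k)
v,u=np.mgrid[0:400:1,180:450:1];uv=np.c_[u.ravel(),v.ravel()];q=np.c_[uv,np.ones(len(uv))]
P=T[:3,3]+rays(uv,*a)*d[v.ravel(),u.ravel()][:,None]
for c in((.658,.103),(.675,-.006)):
  m=(P[:,2]>.09)&(P[:,2]<.105)&(np.hypot(P[:,0]-c[0],P[:,1]-c[1])<.03)
  if m.sum()>20: print(m.sum(),cv2.minAreaRect(P[m][:,:2].astype(np.float32)))
E
```

```text
yaw 2.7 tz 0.033 [ 0.1  0.1 -0.9] [ 0.6749 -0.0054  0.1375] 19.9 w 0.0429
(array([-0.07,  0.02,  5.95]), array([-0.1, -0. ,  0.2]))
1522 ((0.6562243103981018, 0.10341896116733551), (0.012212928384542465, 0.03948311507701874), 87.08411407470703)
896 ((0.6737637519836426, -0.00523650087416172), (0.011939767748117447, 0.03999996930360794), 2.114997148513794)
```

View pics/w2.png

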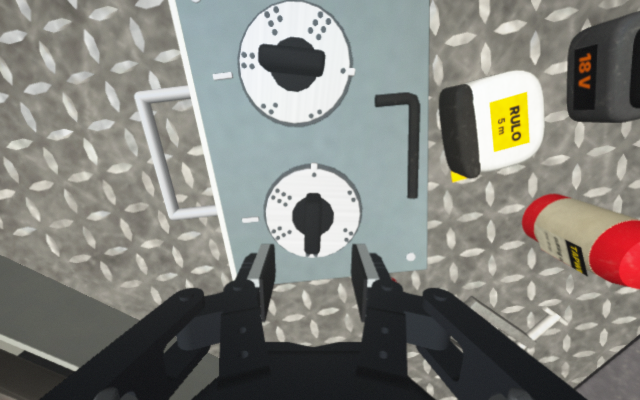

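The left knob holds its new angle: its ring is at (295,62) and its index at (221,76). The right knob sits at (313,213), between the fingers' line. I'll grip it now.

```bash
python3 -m pendant '[[[-0.02,0.05,4],[0,0,0],0],[[-0.02,0.05,5.9],[0,0,0],0],[[-0.02,0.05,5.9],[0,0,0],0],[[-0.02,0.05,5.9],[0,0,0],1],[[-0.02,0.05,5.9],[0,0,0],1],[[-0.02,0.05,5.9],[0,0,0],1],[[-0.02,0.05,5.9],[0,0,0],1],[[-0.02,0.05,5.9],[0,0,0],1]]' 40 >/dev/null; python3 st.py
python3 -m pendant '[[[0,0,0],[0,0,4],1],[[0,0,0],[0,0,8],1],[[0,0,0],[0,0,8],1]]' >/dev/null; python3 st.py
```

```text
yaw 2.5 tz -0.135 [-6.  -0.5  4.2] [ 0.6747 -0.0062  0.0815] 20.95 w 0.0111
yaw -5.4 tz 0.088 [-5.7  0.2  5. ] [ 0.6746 -0.0062  0.0815] 21.32 w 0.0109
```

```bash
python3 -m pendant '[[[0,0,0],[0,0,0],0],[[0,0,0],[0,0,0],0],[[0,-0.05,0.3],[0,0,0],0],[[0,-0.05,0.3],[0,0,0],0],[[0,-0.05,0.3],[0,0,0],1],[[0,-0.05,0.3],[0,0,0],1],[[0,-0.05,0.3],[0,0,0],1],[[0,-0.05,0.3],[0,0,0],1],[[0,-0.05,0.3],[0,0,0],1]]' 40 >/dev/null; python3 st.py
python3 -m pendant '[[[0,0,-0.2],[0,0,2],1],[[0,0,-0.2],[0,0,4],1],[[0,0,-0.2],[0,0,6],1]]' >/dev/null; python3 st.py
python3 -m pendant '[[[0,0,0],[0,0,2],1],[[0,0,0],[0,0,4],1]]' >/dev/null; python3 st.py
python3 -m pendant '[[[0,0,0],[0,0,2],1],[[0,0,0],[0,0,3],1]]' >/dev/null; python3 st.py
python3 -m pendant '[[[0,0,0],[0,0,2],1],[[0,0,0],[0,0,3],1]]' >/dev/null; python3 st.py
```

```text
yaw -5.5 tz 0.088 [-5.4  0.7  5.7] [ 0.6746 -0.0057  0.0768] 22.45 w 0.011
yaw -11.6 tz 0.185 [-2.2  0.4 -6.9] [ 0.6745 -0.0057  0.077 ] 22.82 w 0.0106
yaw -15.6 tz 0.177 [ -0.5   1.4 -11.4] [ 0.6745 -0.0057  0.0771] 23.07 w 0.0112
yaw -18.6 tz 0.170 [ -0.4   0.8 -15.6] [ 0.6745 -0.0057  0.0771] 23.32 w 0.011
yaw -21.6 tz 0.157 [ -0.6   1.1 -18.9] [ 0.6745 -0.0057  0.0772] 23.57 w 0.0107
```

```bash
python3 -m pendant '[[[0,0,0.15],[0,0,1],1],[[0,0,0.15],[0,0,2],1],[[0,0,0.15],[0,0,3],1]]' >/dev/null && python3 st.py .25 &&
python3 -m pendant '[[[0,0,0],[0,0,1],1],[[0,0,0],[0,0,1.5],1]]' >/dev/null && python3 st.py .25 &&
python3 -m pendant '[[[0,0,0],[0,0,1],1]]' >/dev/null && python3 st.py .25 &&
python3 -m pendant '[[[0,0,0],[0,0,0.8],1]]' >/dev/null && python3 st.py .25 &&
python3 -m pendant '[[[0,0,0],[0,0,0.7],1]]' >/dev/null && python3 st.py .25 &&
python3 -m pendant '[[[0,0,0],[0,0,0.7],1]]' >/dev/null && python3 st.py .25 &&
python3 -m pendant '[[[0,0,0],[0,0,0.7],1]]' >/dev/null && python3 st.py .25 &&
python3 -m pendant '[[[0,0,0],[0,0,0.7],1]]' >/dev/null && python3 st.py .25 &&
python3 -m pendant '[[[0,0,0],[0,0,0.7],1]]' >/dev/null && python3 st.py .25 &&
python3 -m pendant '[[[0,0,0],[0,0,0.7],1]]' >/dev/null && python3 st.py .25 &&
python3 -m pendant '[[[0,0,0],[0,0,0.7],1]]' >/dev/null && python3 st.py .25 &&
python3 -m pendant '[[[0,0,0],[0,0,0.7],1]]' >/dev/null && python3 st.py .25
```

```text
yaw -24.5 tz 0.128 [ -4.9   1.2 -13.9] [ 0.6746 -0.0058  0.0771] 23.95 w 0.0112
yaw -26.0 tz 0.170 [ -4.1   2.1 -13.7] [ 0.6746 -0.0057  0.0771] 24.2 w 0.0109
yaw -27.0 tz 0.131 [ -5.5   0.9 -13.9] [ 0.6746 -0.0057  0.0771] 24.32 w 0.0115
yaw -27.8 tz 0.067 [ -4.8   1.2 -13.8] [ 0.6746 -0.0058  0.0771] 24.45 w 0.0115
yaw -28.5 tz 0.093 [ -5.4   1.1 -13.7] [ 0.6746 -0.0057  0.0771] 24.57 w 0.0113
yaw -29.2 tz 0.142 [ -4.8   0.8 -13.6] [ 0.6746 -0.0058  0.0771] 24.7 w 0.0113
yaw -29.9 tz 0.115 [ -5.6   1.1 -13.8] [ 0.6746 -0.0058  0.0771] 24.82 w 0.0112
yaw -30.6 tz 0.105 [ -4.9   0.5 -14.3] [ 0.6746 -0.0058  0.0771] 24.95 w 0.0113
yaw -31.3 tz 0.114 [ -5.1   1.8 -13.8] [ 0.6746 -0.0058  0.0771] 25.07 w 0.0114
yaw -32.0 tz 0.139 [ -4.7   1.4 -13.9] [ 0.6746 -0.0058  0.0771] 25.2 w 0.0113
yaw -32.7 tz 0.146 [ -5.8   1.8 -13.8] [ 0.6746 -0.0057  0.0771] 25.32 w 0.0116
yaw -33.4 tz 0.136 [ -4.3   1.3 -13.5] [ 0.6746 -0.0058  0.0771] 25.45 w 0.0109
```

```bash
python3 -m pendant '[[[-0.04,-0.06,0.1],[0,0,0.5],1],[[-0.04,-0.06,0.1],[0,0,1],1]]' >/dev/null && python3 st.py .25 &&
python3 -m pendant '[[[0,0,0],[0,0,0.7],1]]' >/dev/null && python3 st.py .25 &&
python3 -m pendant '[[[0,0,0],[0,0,0.7],1]]' >/dev/null && python3 st.py .25 &&
python3 -m pendant '[[[0,0,0],[0,0,0.7],1]]' >/dev/null && python3 st.py .25 &&
python3 -m pendant '[[[0,0,0],[0,0,0.7],1]]' >/dev/null && python3 st.py .25 &&
python3 -m pendant '[[[0,0,0],[0,0,0.7],1]]' >/dev/null && python3 st.py .25 &&
python3 -m pendant '[[[0,0,0],[0,0,0.7],1]]' >/dev/null && python3 st.py .25 &&
python3 -m pendant '[[[0,0,0],[0,0,0.7],1]]' >/dev/null && python3 st.py .25 &&
python3 -m pendant '[[[0,0,0],[0,0,0.7],1]]' >/dev/null && python3 st.py .25 &&
python3 -m pendant '[[[0,0,0],[0,0,0.7],1]]' >/dev/null && python3 st.py .25 &&
python3 -m pendant '[[[0,0,0],[0,0,0.7],1]]' >/dev/null && python3 st.py .25 &&
python3 -m pendant '[[[0,0,0],[0,0,0.7],1]]' >/dev/null && python3 st.py .25 &&
python3 -m pendant '[[[0,0,0],[0,0,0.7],1]]' >/dev/null && python3 st.py .25 &&
python3 -m pendant '[[[0,0,0],[0,0,0.7],1]]' >/dev/null && python3 st.py .25
```

```text
yaw -34.4 tz 0.160 [ -5.    2.3 -11.4] [ 0.6746 -0.0057  0.077 ] 25.7 w 0.0109
yaw -35.1 tz 0.178 [ -5.    1.7 -12.2] [ 0.6746 -0.0057  0.0771] 25.82 w 0.0109
yaw -35.8 tz 0.134 [ -5.7   2.3 -11.7] [ 0.6746 -0.0057  0.0771] 25.95 w 0.0112
yaw -36.5 tz 0.108 [ -4.8   1.8 -11.5] [ 0.6746 -0.0058  0.077 ] 26.07 w 0.0113
yaw -37.2 tz 0.136 [ -4.1   1.9 -11.3] [ 0.6746 -0.0057  0.0771] 26.2 w 0.0113
yaw -37.9 tz 0.112 [ -6.    1.1 -11. ] [ 0.6746 -0.0057  0.077 ] 26.32 w 0.0111
yaw -38.6 tz 0.077 [ -4.9   0.5 -11.6] [ 0.6746 -0.0058  0.077 ] 26.45 w 0.011
yaw -39.3 tz 0.151 [ -4.5   2.  -12.5] [ 0.6745 -0.0057  0.077 ] 26.57 w 0.0111
yaw -40.0 tz 0.144 [ -4.4   2.4 -10.6] [ 0.6746 -0.0058  0.0771] 26.7 w 0.0113
yaw -40.7 tz 0.131 [ -4.3   1.4 -11.4] [ 0.6746 -0.0058  0.0771] 26.82 w 0.0112
yaw -41.4 tz 0.175 [ -4.6   1.6 -11.6] [ 0.6746 -0.0058  0.077 ] 26.95 w 0.0113
yaw -42.1 tz 0.171 [ -6.    1.6 -11.8] [ 0.6746 -0.0058  0.0771] 27.07 w 0.0112
yaw -42.8 tz 0.161 [ -5.4   2.  -11.5] [ 0.6746 -0.0058  0.0771] 27.2 w 0.011
yaw -43.5 tz 0.128 [ -4.4   1.3 -11.3] [ 0.6746 -0.0058  0.0771] 27.32 w 0.011
```

```bash
python3 -m pendant '[[[-0.06,-0.06,0.1],[0,0,0.5],1],[[-0.06,-0.06,0.1],[0,0,1],1]]' >/dev/null && python3 st.py .25 &&
python3 -m pendant '[[[0,0,0],[0,0,0.7],1]]' >/dev/null && python3 st.py .25 &&
python3 -m pendant '[[[0,0,0],[0,0,0.7],1]]' >/dev/null && python3 st.py .25 &&
python3 -m pendant '[[[0,0,0],[0,0,0.7],1]]' >/dev/null && python3 st.py .25 &&
python3 -m pendant '[[[0,0,0],[0,0,0.7],1]]' >/dev/null && python3 st.py .25 &&
python3 -m pendant '[[[0,0,0],[0,0,0.7],1]]' >/dev/null && python3 st.py .25 &&
python3 -m pendant '[[[0,0,0],[0,0,0.7],1]]' >/dev/null && python3 st.py .25 &&
python3 -m pendant '[[[0,0,0],[0,0,0.7],1]]' >/dev/null && python3 st.py .25 &&
python3 -m pendant '[[[0,0,0],[0,0,0.7],1]]' >/dev/null && python3 st.py .25 &&
python3 -m pendant '[[[0,0,0],[0,0,0.7],1]]' >/dev/null && python3 st.py .25 &&
python3 -m pendant '[[[0,0,0],[0,0,0.7],1]]' >/dev/null && python3 st.py .25 &&
python3 -m pendant '[[[0,0,0],[0,0,0.7],1]]' >/dev/null && python3 st.py .25 &&
python3 -m pendant '[[[0,0,0],[0,0,0.7],1]]' >/dev/null && python3 st.py .25 &&
python3 -m pendant '[[[0,0,0],[0,0,0.7],1]]' >/dev/null && python3 st.py .25
```

```text
yaw -44.5 tz 0.150 [-4.8  2.4 -9.7] [ 0.6746 -0.0057  0.077 ] 27.57 w 0.0109
yaw -45.2 tz 0.110 [ -4.9   2.  -10.2] [ 0.6745 -0.0057  0.077 ] 27.7 w 0.0113
yaw -45.9 tz 0.151 [-5.6  1.8 -9.5] [ 0.6745 -0.0058  0.077 ] 27.82 w 0.0107
yaw -46.6 tz 0.146 [-4.6  2.  -9.9] [ 0.6746 -0.0058  0.0771] 27.95 w 0.011
yaw -47.3 tz 0.163 [ -4.7   1.5 -10.6] [ 0.6745 -0.0058  0.077 ] 28.07 w 0.0111
yaw -48.0 tz 0.183 [-5.   1.5 -9.2] [ 0.6745 -0.0058  0.077 ] 28.2 w 0.0109
yaw -48.7 tz 0.106 [-5.4  1.6 -9.5] [ 0.6745 -0.0058  0.077 ] 28.32 w 0.0117
yaw -49.4 tz 0.120 [-4.7  1.9 -9.2] [ 0.6746 -0.0057  0.077 ] 28.45 w 0.011
yaw -50.1 tz 0.140 [-5.4  1.7 -9.3] [ 0.6745 -0.0058  0.077 ] 28.57 w 0.0109
yaw -50.8 tz 0.118 [-5.6  2.3 -9.9] [ 0.6745 -0.0058  0.077 ] 28.7 w 0.0109
yaw -51.5 tz 0.105 [-4.5  1.6 -8.7] [ 0.6746 -0.0057  0.077 ] 28.82 w 0.0111
yaw -52.2 tz 0.123 [-5.1  1.4 -8.6] [ 0.6745 -0.0058  0.077 ] 28.95 w 0.0111
yaw -52.9 tz 0.155 [-4.6  1.6 -9.4] [ 0.6745 -0.0057  0.077 ] 29.07 w 0.011
yaw -53.6 tz 0.162 [ -4.5   2.4 -10.3] [ 0.6745 -0.0058  0.077 ] 29.2 w 0.0108
```

```bash
python3 -m pendant '[[[0,0,0.05],[0,0,0.7],1]]' >/dev/null && python3 st.py .25 &&
python3 -m pendant '[[[0,0,0],[0,0,0.7],1]]' >/dev/null && python3 st.py .25 &&
python3 -m pendant '[[[0,0,0],[0,0,0.7],1]]' >/dev/null && python3 st.py .25 &&
python3 -m pendant '[[[0,0,0],[0,0,0.7],1]]' >/dev/null && python3 st.py .25 &&
python3 -m pendant '[[[0,0,0],[0,0,0.7],1]]' >/dev/null && python3 st.py .25 &&
python3 -m pendant '[[[0,0,0],[0,0,0.7],1]]' >/dev/null && python3 st.py .25 &&
python3 -m pendant '[[[0,0,0],[0,0,0.7],1]]' >/dev/null && python3 st.py .25 &&
python3 -m pendant '[[[0,0,0],[0,0,0.7],1]]' >/dev/null && python3 st.py .25 &&
python3 -m pendant '[[[0,0,0],[0,0,0.7],1]]' >/dev/null && python3 st.py .25 &&
python3 -m pendant '[[[0,0,0],[0,0,0.7],1]]' >/dev/null && python3 st.py .25 &&
python3 -m pendant '[[[0,0,0],[0,0,0.7],1]]' >/dev/null && python3 st.py .25 &&
python3 -m pendant '[[[0,0,0],[0,0,0.7],1]]' >/dev/null && python3 st.py .25 &&
python3 -m pendant '[[[0,0,0],[0,0,0.7],1]]' >/dev/null && python3 st.py .25 &&
python3 -m pendant '[[[0,0,0],[0,0,0.7],1]]' >/dev/null && python3 st.py .25
```

```text
yaw -54.3 tz 0.094 [-6.   2.2 -6.6] [ 0.6746 -0.0058  0.077 ] 29.32 w 0.0108
yaw -55.0 tz 0.132 [-6.6  2.4 -8.4] [ 0.6746 -0.0057  0.077 ] 29.45 w 0.0109
yaw -55.7 tz 0.066 [-5.9  1.8 -8. ] [ 0.6746 -0.0058  0.077 ] 29.57 w 0.0108
yaw -56.4 tz 0.085 [-6.5  1.4 -7.7] [ 0.6746 -0.0058  0.077 ] 29.7 w 0.0112
yaw -57.1 tz 0.070 [-5.4  2.1 -8.4] [ 0.6745 -0.0057  0.077 ] 29.82 w 0.0111
yaw -57.8 tz 0.122 [-5.9  2.  -7.3] [ 0.6746 -0.0058  0.077 ] 29.95 w 0.0112
yaw -58.5 tz 0.081 [-5.5  1.6 -8.2] [ 0.6745 -0.0057  0.077 ] 30.07 w 0.0108
yaw -59.2 tz 0.095 [-6.2  1.5 -7.5] [ 0.6746 -0.0058  0.077 ] 30.2 w 0.011
yaw -59.9 tz 0.132 [-6.4  1.6 -8.5] [ 0.6746 -0.0058  0.077 ] 30.32 w 0.0111
yaw -60.7 tz 0.040 [-5.6  2.1 -7.4] [ 0.6746 -0.0057  0.077 ] 30.45 w 0.0114
yaw -61.4 tz 0.068 [-5.5  2.2 -8. ] [ 0.6746 -0.0057  0.077 ] 30.57 w 0.0109
yaw -62.1 tz 0.037 [-6.2  1.4 -8. ] [ 0.6746 -0.0057  0.077 ] 30.7 w 0.011
yaw -62.8 tz 0.027 [-5.3  1.6 -7.7] [ 0.6746 -0.0058  0.077 ] 30.82 w 0.0111
yaw -63.5 tz 0.049 [-5.9  2.7 -7.4] [ 0.6745 -0.0058  0.077 ] 30.95 w 0.0112
```

```bash
python3 -m pendant '[[[0,0,0],[0,0,0.7],1]]' >/dev/null && python3 st.py .15 &&
python3 -m pendant '[[[0,0,0],[0,0,0.7],1]]' >/dev/null && python3 st.py .15 &&
python3 -m pendant '[[[0,0,0],[0,0,0.7],1]]' >/dev/null && python3 st.py .15 &&
python3 -m pendant '[[[0,0,0],[0,0,0.5],1]]' >/dev/null && python3 st.py .15 &&
python3 -m pendant '[[[0,0,0],[0,0,0.5],1]]' >/dev/null && python3 st.py .15 &&
python3 -m pendant '[[[0,0,0],[0,0,0.5],1]]' >/dev/null && python3 st.py .15 &&
python3 -m pendant '[[[0,0,0],[0,0,0.5],1]]' >/dev/null && python3 st.py .15 &&
python3 -m pendant '[[[0,0,0],[0,0,0.5],1]]' >/dev/null && python3 st.py .15 &&
python3 -m pendant '[[[0,0,0],[0,0,0.5],1]]' >/dev/null && python3 st.py .15 &&
python3 -m pendant '[[[0,0,0],[0,0,0.5],1]]' >/dev/null && python3 st.py .15 &&
python3 -m pendant '[[[0,0,0],[0,0,0.5],1]]' >/dev/null && python3 st.py .15
```

```text
yaw -64.2 tz 0.023 [-6.   2.3 -6.8] [ 0.6745 -0.0058  0.077 ] 31.07 w 0.0113
yaw -64.9 tz 0.079 [-6.3  2.5 -8.3] [ 0.6745 -0.0057  0.077 ] 31.2 w 0.0115
yaw -65.6 tz 0.112 [-5.7  3.6 -8.2] [ 0.6745 -0.0057  0.077 ] 31.32 w 0.0112
yaw -66.0 tz 0.127 [-5.9  1.7 -7.9] [ 0.6745 -0.0058  0.077 ] 31.45 w 0.0109
yaw -66.5 tz 0.157 [-6.3  2.9 -7.5] [ 0.6745 -0.0057  0.077 ] 31.57 w 0.0114
```

```bash
python3 -m pendant '[[[0,0,0],[0,0,-1],1],[[0,0,0],[0,0,-1],0],[[0,0,0],[0,0,-1],0],[[0,0,0],[0,0,-1],0],[[0,0,0],[0,0,-1],0],[[0,0,-4],[0,0,-1],0],[[0,0,-6],[0,0,-1],0],[[0,0,-6],[0,0,-1],0],[[0,0,-6],[0,0,-1],0]]' >/dev/null; python3 st.py
python3 -c "
from h import *
print(plan([.541,.028,.13],9))"
```

```text
yaw -65.5 tz -0.004 [ 0.  -0.8 -0.2] [ 0.6734 -0.0059  0.1337] 32.7 w 0.0427
(array([-10.64,  -8.58,   0.39]), array([ -0.1,   0. , -74.5]))
```

```bash
python3 -m pendant '[[[-1.3,-1.1,-0.5],[0,0,-9.3],0.1],[[-2.7,-2.1,-0.5],[0,0,-18.6],0.1],[[-4,-3.2,-0.5],[0,0,-27.9],0.1],[[-5.3,-4.3,-0.5],[0,0,-37.2],0.1],[[-6.6,-5.4,-0.5],[0,0,-46.5],0.1],[[-8,-6.4,-0.5],[0,0,-55.8],0.1],[[-9.3,-7.5,0],[0,0,-65.1],0.1],[[-10.6,-8.6,0.4],[0,0,-74.5],0.1],[[-10.6,-8.6,0.4],[0,0,-74.5],0.1],[[-10.6,-8.6,0.4],[0,0,-74.5],0.1]]' >/dev/null; python3 st.py
python3 - <<'E'
from h import *
p,d,T,K,k=cam('wrist'); save('w3.png',p)
v,u=np.mgrid[0:400,0:640];uv=np.c_[u.ravel(),v.ravel()]
P=T[:3,3]+rays(uv,T,K,k)*d.ravel()[:,None]
c=np.array([.541,.028]);e=np.array([.988,.156]);n=np.array([-.156,.988])
q=P[:,:2]-c; m=(P[:,2]>.03)&(P[:,2]<.055)&(abs(q@e)<.03)&(abs(q@n)<.045)
if m.sum(): print(m.sum(),np.median(P[m,2]),c+e*np.median(q[m]@e), np.percentile(q[m]@e,[5,50,95]))
print(plan([.541,.028,.022],9))
E
```

```text
yaw 8.9 tz 0.022 [-0.5 -0.3  0.5] [0.5421 0.0282 0.1302] 33.95 w 0.0387
1210 0.04338392288653396 [0.54080085 0.02796856] [-0.004881   -0.00020156  0.00607136]
(array([ 0.02, -0.16, 10.86]), array([ 0. ,  0. , -0.1]))
```

View pics/w3.png

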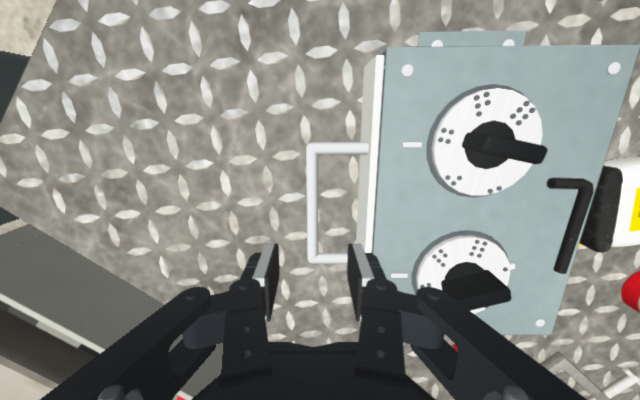

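The handle bar shows at (312,205) between the finger tips, clear of the drawer front at (372,170). I'll go down with a narrower opening and pinch it.

```bash
python3 -m pendant '[[[0,-0.05,4],[0,0,0],0.3],[[0,-0.05,7],[0,0,0],0.3],[[0,-0.05,9],[0,0,0],0.3],[[0,-0.05,10.6],[0,0,0],0.3],[[0,-0.05,10.6],[0,0,0],0.3]]' 30 >/dev/null; python3 st.py
python3 -m pendant '[[[0,0,0],[0,0,0],0.6],[[0,0,0],[0,0,0],1],[[0,0,0],[0,0,0],1],[[0,0,0],[0,0,0],1],[[0,0,0],[0,0,0],1]]' 30; python3 st.py
```

```text
yaw 9.0 tz 0.008 [-0.2  0.5 -0.6] [0.5408 0.0282 0.0236] 34.62 w 0.0295
time: 35.25
ee_pos: [0.5414, 0.0279, 0.0258]
eef_rot: [2.04, 2.389, -0.001]
wrist_force: [-3.5, -2.3, 6.4]
grip_width: 0.0086
grasp_force: 29.7
yaw 9.0 tz 0.062 [-3.5 -2.3  6.4] [0.5414 0.0279 0.0258] 35.25 w 0.0086
```

```bash
python3 -m pendant '[[[0,-0.1,-0.1],[0,0,0],1],[[0,-0.3,-0.2],[0,0,0],1],[[0,-0.5,-0.2],[0,0,0],1]]' >/dev/null; python3 st.py
```

```text
yaw 9.0 tz 0.031 [ 3.1 -1.8 -7.8] [0.5361 0.0271 0.026 ] 35.62 w 0.0087
```

```bash
python3 -m pendant '[[[0,-0.8,0],[0,0,0],1],[[0,-1.6,0],[0,0,0],1],[[0,-2.4,0.1],[0,0,0],1],[[0,-3.2,0.1],[0,0,0],1],[[0,-4,0.1],[0,0,0],1],[[0,-4.8,0.1],[0,0,0],1],[[0,-5.4,0.1],[0,0,0],1],[[0,-5.7,0.1],[0,0,0],1],[[0,-5.7,0.1],[0,0,0],1]]' >/dev/null; python3 st.py
python3 -m pendant '[[[0,0,0],[0,0,0],0.4],[[0,0,0],[0,0,0],0.3],[[0,0,0],[0,0,0],0.3],[[0,0,0],[0,0,0],0.3]]' >/dev/null; python3 st.py
```

```text
yaw 9.0 tz 0.023 [ 0.8 -4.8 -6.5] [0.4795 0.018  0.026 ] 36.75 w 0.0085
yaw 9.0 tz 0.050 [ 0.2  0.9 -0.6] [0.4805 0.0187 0.0262] 37.25 w 0.0298
```

```bash
python3 -m pendant '[[[0,0,-3],[0,0,0],0.3],[[0,0,-7],[0,0,0],0.3],[[0,0,-12],[0,0,0],0.3],[[0,0,-17],[0,0,0],0.3],[[0,0,-17],[0,0,0],0.3],[[0,0,-17],[0,0,0],0.3],[[0,0,-17],[0,0,0],0.3]]' >/dev/null; python3 st.py
python3 - <<'E'
from h import *
p,d,T,K,k=cam('wrist'); save('w4.png',p)
E
```

```text
yaw 9.0 tz -0.032 [ 0.1 -0.4 -0.5] [0.4787 0.0187 0.1936] 38.12 w 0.0296
```

View pics/w4.png

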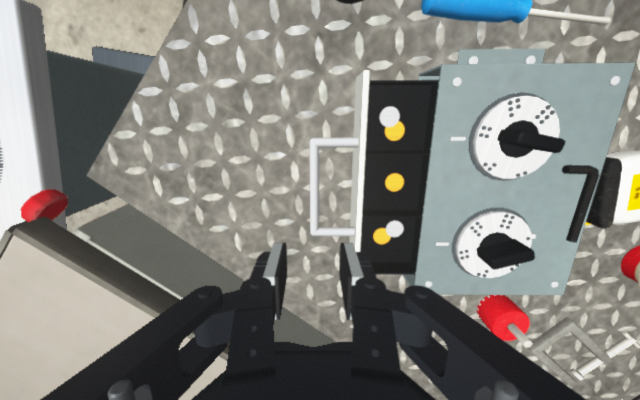

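The picture shows the drawer open at (400,175) with its coins visible, the handle free at (315,187), and the hex key, screwdriver and hole saw where they were.

```bash
python3 -c "
from rig import env
print(env.close_job())"
```

```text
the job is handed in; nothing more can be done
None
```

The job is handed in: the left dial caught, then the right, without forcing the lock; the drawer is pulled out about 62 of 70 mm and released, and the tools were not touched.

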